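# Sweep the kiln stilts into the tray

## Task

Sweep the three white kiln stilts along the worktop with the fingers, through the open front of the blue metal tray, until all three lie completely inside it. Push them only: do not pick any of them up. Leave the kiln prop, the cup and the wooden stamp where they stand.

Things in the scene. Friction and masses are not known exactly. Their poses are not given: they have to be found in the camera images.
- stilt_0: small white three-armed ceramic kiln stilt, 47 x 42 mm in plan, 18 mm high, about 50 g, slides on three feet 9 mm across; no part is more than 30 mm from the origin, which is the centre of its underside; its yaw is arbitrary, z is up
- stilt_1: small white three-armed ceramic kiln stilt, 47 x 42 mm in plan, 18 mm high, about 50 g, slides on three feet 9 mm across; no part is more than 30 mm from the origin, which is the centre of its underside; its yaw is arbitrary, z is up
- stilt_2: small white three-armed ceramic kiln stilt, 47 x 42 mm in plan, 18 mm high, about 50 g, slides on three feet 9 mm across; no part is more than 30 mm from the origin, which is the centre of its underside; its yaw is arbitrary, z is up
- tray: blue sheet-metal tray screwed to the worktop, 130 mm deep (its x) by 150 mm wide (its y); origin at the centre of its underside. Walls 4 mm thick and 35 mm high (with rolled edge) on three sides: back at its +x end, and both y sides. The -x end is open; inside it is 142 mm wide. The floor is 2 mm thick and its front edge tapers over 17 mm down to the worktop, so things slide in
- tray_mouth (a point): middle of the tray's open front edge, at worktop height, 65 mm in front of the tray's origin; its x axis points straight into the tray, y along the front edge. The open front faces the robot's left (world +y) within about 0.5 rad. Beside the way in stand a bench vice 100 mm high (up to x = 0.48, y -0.12 to -0.28) and a drawer chest (from x = 0.77): keep the gripper clear
- prop: white kiln prop standing upright, a cylinder 41 mm across and 50 mm high; origin at the centre of its underside; to be left alone
- cup: off-white glazed cup standing upright, 59 mm across and 54 mm high; origin at the centre of its underside; to be left alone
- stamp: brown wooden seal stamp standing upright, 34 mm across and 61 mm high; origin at the centre of its underside; to be left alone

How it is judged:
By the outcome, as a careful person would: the job done as asked, in the order asked, and still so for the second after the job is handed in, with the robot touching nothing.
It also fails if it takes over 61 s, if anything falls off the work surface, if the arm or the gripper's body presses on something with over 40 N, if the wrist force passes 120 N, or if a joint passes its speed limit or range.

## Robot

A 6-joint arm with a two-finger parallel gripper is mounted at the origin on a cart in front of the work surface, level with it; the furniture and walls round the work are solid. World frame = base frame: x ahead of the robot, y to its left, z up, the work surface at z = 0. Lengths are in m, angles in rad, forces in N, time in s.
With the tool pointing down it reaches from about 0.3 to 0.775 m from the base axis. Payload 14.6 kg.
Tool frame: the origin (TCP) lies between the finger pads; the fingertips stand ctrl.tip_extent ahead of it and the grasp point (between the pads) lies 3 mm ahead of it (ctrl.tip_extent is the distance from the TCP to the fingertips, in m); z points along the fingers, y is the line along which they close (so a half turn about z gives the same grasp; the last joint's range is limited). The gripper opens to 94 mm and grips with 3 to 60 N. Pads are 16 mm wide; open, the fingers measure 119 mm over their backs; the gripper's body (75 mm by 177 mm) begins 78 mm behind the grasp point.
Start: joints at [1.268, 0.3, 1.521, -0, 1.321, -0.067], TCP at [0.128, 0.535, 0.227] pointing down, gripper open.
Joint ranges: [-3.03, 3.03], [-0.79, 2.21], [0.23, 2.52], [-1.04, 4.18], [0, 3.07], [-2.55, 2.55]. Speed limits (rad/s): [2.22, 2.22, 2.57, 3.14, 3.14, 3.14].

## Interface

Orientations are given as [roll, pitch, yaw] about the fixed x, y, z axes, in that order (R = Rz(yaw) Ry(pitch) Rx(roll)).
In Python, from station import ctrl gives the robot as it stands.
- The arm moves only by the tool shift_gripper, called after "Call:" in YAML: its name, and indented under it one key for each argument. Schema: {"type":"object","properties":{"segments":{"type":"array","items":{"type":"array","prefixItems":[{"type":"array","items":{"type":"number"},"minItems":3,"maxItems":3},{"type":"array","items":{"type":"number"},"minItems":3,"maxItems":3}],"minItems":2,"maxItems":2},"minItems":1,"maxItems":10},"aperture":{"type":"number"},"clamp_n":{"type":"number"},"only":{"type":"string"},"quiet":{"type":"boolean"},"lines":{"type":"string"}},"required":["segments"],"additionalProperties":false}. segments is a list of rows, 1 to 10 of them, each written [[dx, dy, dz], [rx, ry, rz]]: dx, dy, dz in fractions of the full range, 1 being 1 m, then a rotation vector rx, ry, rz in fractions of the full range, 1 being 360 degrees; each row shifts and turns the commanded pose from where the row before left it, along the tool's axes as they then stand; what a row does not reach is not made up. A row lasts 1/10 s, in which the tool goes at most 0.05 m and 0.15 rad, less where a joint would pass 70% of its speed; a pose out of reach is approached as far as the arm can. aperture is the finger opening in m, set as the call begins (left out keeps the last). The fingers move at their own pace and stop on an object; clamp_n is the grip in N (left out, the last holds). Time passes only in rows, so rows that do not move let the fingers close. The tool returns the time, the measured TCP pose, the force, the opening and the grip force at its end. only (a regular expression) keeps the lines of the reply that match it, lines (a string "A,B") keeps lines A to B, and quiet returns only ok. A shift or turn number past 1, either way, is cut back to 1. Input that does not fit is refused with a message, and nothing moves.
- ctrl.get_obs(): the state, without advancing time (a new reading comes with each control period).
- ctrl.camera(name): name is "side" or "top"; returns a dict with "pixels" (400x640x3 uint8, blue, green, red), "fx", "fy", "cx", "cy" (pixels), "k1" (the pictures are not rectified: a ray, as slopes to the right and down, at radius r is drawn at 1 + k1 r^2 times it, then the intrinsics apply), "extrinsics" (4x4, takes a point from camera to world coordinates). Camera axes: x right, y up, looking along -z (the intrinsics and any distortion apply to the point x, -y, -z); pixel columns grow to the right and rows downward; lengths in m; the calibration is good to about 2 mm. A picture is of the moment at which its call begins. There is no depth.
- ctrl.hand_in(): hands the job in; it is judged then, once.
The state is a dict: "time_s": time; "qpos": joint angles; "joint_vel": joint speeds; "tau": joint torques, N m; "ee_pos": TCP position; "eef_rot": TCP orientation; "force": force on the tool from outside, world axes, zero at the start; "moment": the same for the moment, N m; "grip_width": finger opening in m; "grip_force": force on a finger pad.
Only numpy, scipy, OpenCV 4.12 (cv2) and the standard library are available. Lean on these libraries where they do the work, as an engineer would, in place of code of your own. Each camera call takes 0.05 s, during which the arm holds its last target. There are 200 camera calls.

## Working session

There is one attempt and no reset: what is moved stays moved. The work goes in short steps, Python scripts to look and compute and a tool call to move; the robot and the scene stay as the last step left them, time stands still between calls to the robot, and variables do not carry over. Pictures are saved under pics/ and viewed, at most 10 in all, crops included, and the job is handed in when it is done.

```bash
ls; mkdir -p pics
```

Create h.py:
```python
import numpy as np, cv2
from station import ctrl
def snap(name,fn):
    c=ctrl.camera(name); cv2.imwrite('pics/'+fn,c['pixels']); np.savez('pics/'+fn+'.npz',**{k:np.array(v) for k,v in c.items()}); return c
def world(c,u,v,z):
    K=np.array([[c['fx'],0,c['cx']],[0,c['fy'],c['cy']],[0,0,1]],float)
    x0,y0=(u-c['cx'])/c['fx'],(v-c['cy'])/c['fy']; x,y=x0,y0
    for _ in range(30):
        s=1+c['k1']*(x*x+y*y); x,y=x0/s,y0/s
    E=np.array(c['extrinsics']); d=E[:3,:3]@[x,-y,-1]; o=E[:3,3]
    return o+d*(z-o[2])/d[2]
def load(fn): return {k:v if v.ndim else float(v) for k,v in np.load('pics/'+fn+'.npz').items()}
```

```bash
python3 -c "
from h import *
for n in('top','side'):
  c=snap(n,n+'0.png'); print(n,c['extrinsics'],c['fx'],c['k1'])
print(ctrl.tip_extent,ctrl.get_obs())"
```

```text
pics
station.py
top [[-0.01814167  0.98555904 -0.16835752  0.42859987]
 [-0.99981116 -0.01670894  0.0099229  -0.03818464]
 [ 0.00696653  0.16850575  0.98567605  0.89931858]
 [ 0.          0.          0.          1.        ]] 392.38303710558597 0.01499031459068279
side [[-0.95177262  0.11681186 -0.28369681  0.30888759]
 [-0.30680052 -0.35777027  0.88197159  0.89421097]
 [ 0.00152646  0.92647473  0.37635388  0.45220106]
 [ 0.          0.          0.          1.        ]] 402.71030818554345 0.00031156405798756957
0.022 {'time_s': 0.1, 'qpos': array([ 1.26837897e+00,  3.00444178e-01,  1.52154181e+00, -2.27360513e-05,
        1.32069448e+00, -6.65815000e-02]), 'joint_vel': array([-6.99157346e-04, -9.71297348e-04, -3.32061568e-03,  1.12730437e-03,
       -2.40783837e-03,  7.77170073e-05]), 'tau': array([ 1.25610241e-03, -5.32648838e+01, -3.53285909e+01,  7.09965988e-02,
        2.34872400e-02, -7.58294777e-05]), 'ee_pos': array([0.12844295, 0.53456442, 0.2269177 ]), 'eef_rot': array([-3.14050579e+00, -5.04007689e-05,  2.90576240e+00]), 'force': array([ 0.78926013, -0.15138528, -0.27678665]), 'moment': array([ 0.01584629,  0.00375731, -0.00402864]), 'grip_force': 0.0, 'grip_width': 0.09393209532776109}
```

View pics/top0.png

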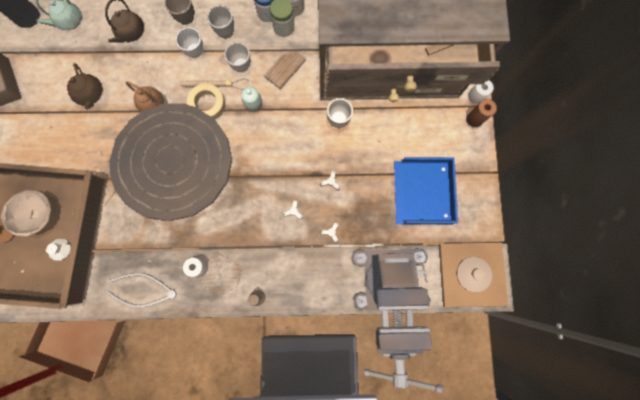

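View pics/side0.png

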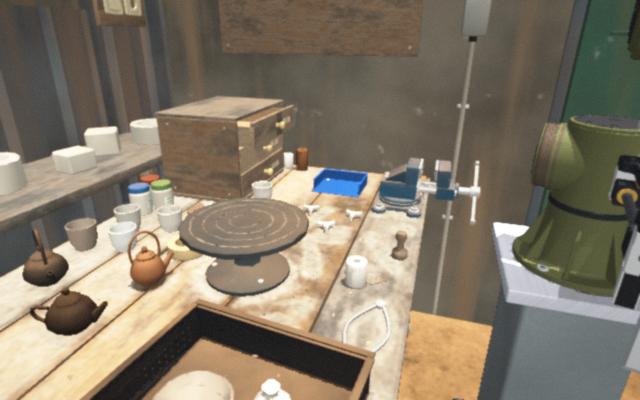

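The top view shows the stilts near (330,181), (293,210) and (330,232), with the tray at (425,190) opening to the left. The cup is at (340,112), the prop at (193,267) and the stamp at (256,298). I'll enlarge the work area.

```bash
python3 -c "
from h import *
c=load('top0.png'); p=c['pixels'][140:260,270:470]
cv2.imwrite('pics/crop0.png',cv2.resize(p,None,fx=4,fy=4,interpolation=cv2.INTER_CUBIC))
for n,u,v,z in[('s0',330,181,.009),('s1',293,210,.009),('s2',330,232,.009),('cup',340,112,.03),('prop',193,267,.05),('stamp',256,298,.06)]: print(n,world(c,u,v,z).round(3))"
```

```text
s0 [ 0.623 -0.071  0.009]
s1 [0.557 0.015 0.009]
s2 [ 0.505 -0.068  0.009]
cup [ 0.783 -0.097  0.03 ]
prop [0.432 0.226 0.05 ]
stamp [0.366 0.09  0.06 ]
```

View pics/crop0.png

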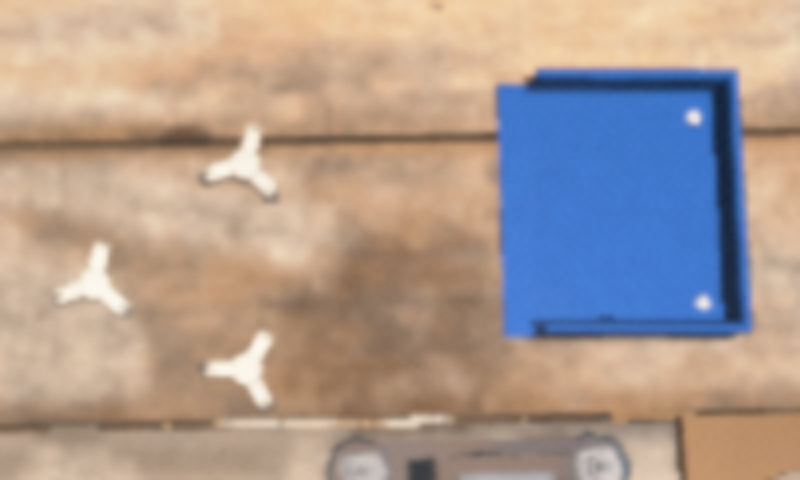

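The crop shows stilt centres at (245,167), (96,280) and (252,370). The tray's front edge runs from (500,85) to (505,335).

```bash
python3 -c "
from h import *
c=load('top0.png')
W=lambda u,v,z: world(c,(u+.5)/4-.5+270,(v+.5)/4-.5+140,z).round(4)
for n,u,v in[('s0',245,167),('s1',96,280),('s2',252,370)]: print(n,W(u,v,.016))
A,B=W(498,85,0),W(505,336,0); print('front',A,B,np.linalg.norm(A-B))
print('back top corners',W(738,70,.035),W(751,331,.035),'wall front tops',W(530,72,.035),W(535,333,.035))
E=np.array(c['extrinsics'])
"
```

```text
s0 [ 0.6209 -0.0726  0.016 ]
s1 [0.5567 0.0135 0.016 ]
s2 [ 0.504  -0.0739  0.016 ]
front [ 0.6715 -0.2241  0.    ] [ 0.5224 -0.2207  0.    ] 0.14913876089065514
back top corners [ 0.6685 -0.3539  0.035 ] [ 0.5193 -0.3498  0.035 ] wall front tops [ 0.6693 -0.2354  0.035 ] [ 0.5202 -0.2302  0.035 ]
```

Tray mouth is at about (0.597,-0.222), facing straight along y. First I turn the tool so the fingers form a rake across the push direction, then move behind s0.

Units first: turns go in shares of 360 degrees. So 0.1483 rad / 6.2832 = 0.0236.

Call:
shift_gripper:
  segments:
    - [[0,0,0],[0,0,0.0236]]
    - [[0,0,0],[0,0,0.0236]]
    - [[0,0,0],[0,0,0.0236]]
    - [[0,0,0],[0,0,0.0236]]
    - [[0,0,0],[0,0,0.0236]]
    - [[0,0,0],[0,0,0.0236]]
    - [[0,0,0],[0,0,0.0236]]
    - [[0,0,0],[0,0,0.0236]]
    - [[0,0,0],[0,0,0.0236]]
  aperture: 0.025

```text
time_s: 1.0
ee_pos: [0.1284, 0.5346, 0.2271]
eef_rot: [-3.141, 0.001, 1.565]
force: [0.0, -0.3, -0.8]
grip_width: 0.0263
grip_force: 0.0
```

Call:
shift_gripper:
  segments:
    - [[-0.0275,0.0247,0],[0,0,0]]
    - [[-0.0275,0.0247,0],[0,0,0]]
    - [[-0.0275,0.0247,0],[0,0,0]]
    - [[-0.0275,0.0247,0],[0,0,0]]
    - [[-0.0275,0.0247,0],[0,0,0]]
    - [[-0.0275,0.0247,0],[0,0,0]]
    - [[-0.0275,0.0247,0],[0,0,0]]
    - [[-0.0275,0.0247,0],[0,0,0]]
    - [[-0.0275,0.0247,0],[0,0,0]]
    - [[-0.0275,0.0247,0],[0,0,0]]

```text
time_s: 2.0
ee_pos: [0.3763, 0.2585, 0.2273]
eef_rot: [-3.141, 0.0, 1.571]
force: [0.3, -0.2, 0.2]
grip_width: 0.0252
grip_force: 0.0
```

Call:
shift_gripper:
  segments:
    - [[-0.0275,0.0247,0],[0,0,0]]
    - [[-0.0275,0.0247,0],[0,0,0]]
    - [[-0.0275,0.0247,0],[0,0,0]]
    - [[-0.0275,0.0247,0],[0,0,0]]
    - [[-0.0275,0.0247,0],[0,0,0]]
    - [[-0.0275,0.0247,0],[0,0,0]]
    - [[-0.0275,0.0247,0],[0,0,0]]
    - [[-0.0275,0.0247,0],[0,0,0]]
    - [[-0.0275,0.0247,0],[0,0,0]]
    - [[0,0,0],[0,0,0]]

```text
time_s: 3.0
ee_pos: [0.5994, 0.0094, 0.2263]
eef_rot: [-3.14, 0.0, 1.568]
force: [-0.4, -0.5, -0.2]
grip_width: 0.0253
grip_force: 0.0
```

Call:
shift_gripper:
  segments:
    - [[-0.022,0.022,0],[0,0,0]]
    - [[0,0,0.033],[0,0,0]]
    - [[0,0,0.033],[0,0,0]]
    - [[0,0,0.033],[0,0,0]]
    - [[0,0,0.033],[0,0,0]]
    - [[0,0,0.03],[0,0,0]]
    - [[0,0,0.02],[0,0,0]]
    - [[0,0,0.015],[0,0,0]]
    - [[0,0,0],[0,0,0]]

```text
time_s: 3.9
ee_pos: [0.6188, -0.0092, 0.0286]
eef_rot: [-3.138, -0.0, 1.571]
force: [0.1, -1.1, 0.2]
grip_width: 0.0249
grip_force: 0.0
```

Call:
shift_gripper:
  segments:
    - [[-0.0125,0.0005,0],[0,0,0]]
    - [[-0.0125,0.0005,0],[0,0,0]]
    - [[-0.0125,0.0005,0],[0,0,0]]
    - [[-0.0125,0.0005,0],[0,0,0]]
    - [[-0.0125,0.0005,0],[0,0,0]]
    - [[-0.0125,0.0005,0],[0,0,0]]
    - [[-0.0125,0.0005,0],[0,0,0]]
    - [[-0.0125,0.0005,0],[0,0,0]]
    - [[0,0,0],[0,0,0]]

```text
time_s: 4.8
ee_pos: [0.624, -0.1113, 0.0304]
eef_rot: [3.142, 0.0, 1.57]
force: [-0.4, -0.2, 0.5]
grip_width: 0.0251
grip_force: 0.0
```

```bash
python3 -c "
from h import *
c=snap('top','t1.png');s=snap('side','s1.png')
a=cv2.resize(c['pixels'][140:260,270:470],None,fx=4,fy=4)[:300];b=cv2.resize(s['pixels'][150:225,250:450],None,fx=4,fy=4)
cv2.imwrite('pics/v1.png',np.vstack([a,b]))"
```

```text
(no output)
```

View pics/v1.png

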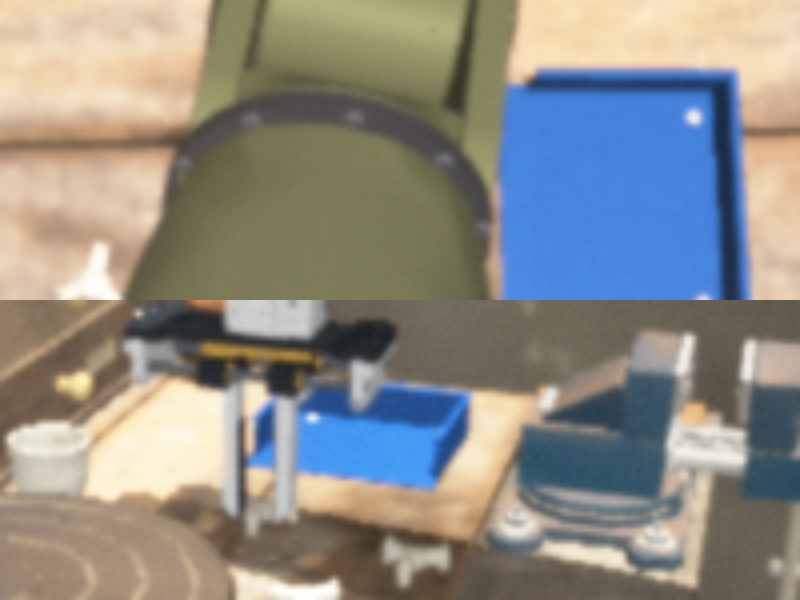

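The side view (lower half) shows one arm of s0 caught between the two fingers at about (255,515), so it is tracking well. Carrying on into the tray.

Call:
shift_gripper:
  segments:
    - [[-0.0125,0.0005,0],[0,0,0]]
    - [[-0.0125,0.0005,0],[0,0,0]]
    - [[-0.0125,0.0005,0],[0,0,0]]
    - [[-0.0125,0.0005,0],[0,0,0]]
    - [[-0.0125,0.0005,0],[0,0,0]]
    - [[-0.0125,0.0005,0],[0,0,0]]
    - [[-0.0125,0.0005,0],[0,0,0]]

```text
time_s: 5.6
ee_pos: [0.6275, -0.1982, 0.0304]
eef_rot: [-3.142, -0.0, 1.571]
force: [-0.5, 0.8, -0.4]
grip_width: 0.0248
grip_force: 0.2
```

Call:
shift_gripper:
  segments:
    - [[-0.0125,0.0005,0],[0,0,0]]
    - [[-0.0125,0.0005,0],[0,0,0]]
    - [[-0.0125,0.0005,0],[0,0,0]]
    - [[-0.0125,0.0005,0],[0,0,0]]
    - [[-0.0125,0,0],[0,0,0]]
    - [[-0.0125,0,0],[0,0,0]]
    - [[-0.0125,0,0],[0,0,0]]
    - [[0,0,0],[0,0,0]]

```text
time_s: 6.4
ee_pos: [0.6293, -0.2864, 0.0303]
eef_rot: [3.142, 0.0, 1.57]
force: [0.4, -0.2, -0.0]
grip_width: 0.0248
grip_force: 0.0
```

Call:
shift_gripper:
  segments:
    - [[0.02,0,0],[0,0,0]]
    - [[0,0,-0.03],[0,0,0]]
    - [[0,0,-0.04],[0,0,0]]
    - [[0.05,-0.03,0],[0,0,0]]
    - [[0.05,-0.03,0],[0,0,0]]
    - [[0.05,-0.03,0],[0,0,0]]
    - [[0.05,-0.03,0],[0,0,0]]
    - [[0.05,-0.03,0],[0,0,0]]
    - [[0.05,0,0],[0,0,0]]
    - [[0,0,0],[0,0,0]]

```text
time_s: 7.4
ee_pos: [0.4996, 0.0053, 0.1008]
eef_rot: [3.141, -0.001, 1.577]
force: [0.9, 0.3, 0.0]
grip_width: 0.0247
grip_force: 0.0
```

```bash
python3 -c "
from h import *
c=snap('top','t2.png');s=snap('side','s2.png')
a=cv2.resize(c['pixels'][140:260,270:470],None,fx=4,fy=4)[:340];b=cv2.resize(s['pixels'][150:215,250:450],None,fx=4,fy=4)
cv2.imwrite('pics/v2.png',np.vstack([a,b]))"
```

```text
(no output)
```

View pics/v2.png

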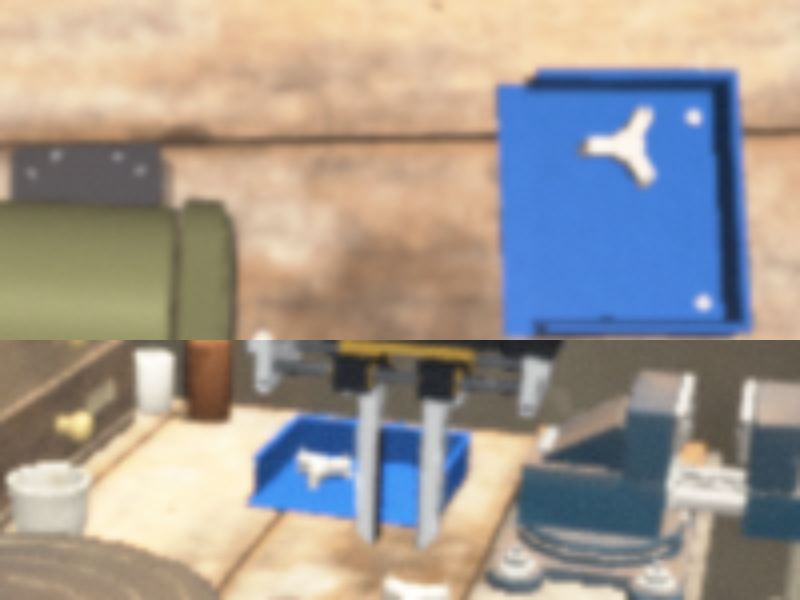

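s0 lies well inside the tray at crop (630,147). For s2, I straddle it with open fingers and nudge it in +x with the near finger, which keeps the body clear of the vice.

Call:
shift_gripper:
  segments:
    - [[-0.02,0.0045,0],[0,0,0]]
    - [[-0.02,0.0045,0],[0,0,0]]
    - [[-0.02,0.0045,0],[0,0,0]]
    - [[-0.0193,0.0045,0],[0,0,0]]
    - [[0,0,0],[0,0,0]]
    - [[0,0,0.03],[0,0,0]]
    - [[0,0,0.025],[0,0,0]]
    - [[0,0,0.015],[0,0,0]]
    - [[0,0,0],[0,0,0]]
  aperture: 0.094

```text
time_s: 8.4
ee_pos: [0.5175, -0.0792, 0.0285]
eef_rot: [-3.138, -0.001, 1.571]
force: [0.1, -0.1, 0.5]
grip_width: 0.0922
grip_force: 0.0
```

Call:
shift_gripper:
  segments:
    - [[0,0.01,0],[0,0,0]]
    - [[0,0.01,0],[0,0,0]]
    - [[0,0.01,0],[0,0,0]]
    - [[0,0.01,0],[0,0,0]]
    - [[0,0.01,0],[0,0,0]]
    - [[0,0.01,0],[0,0,0]]
    - [[0,0.01,0],[0,0,0]]
    - [[0,0.008,0],[0,0,0]]
    - [[0,0,0],[0,0,0]]

```text
time_s: 9.3
ee_pos: [0.5977, -0.0795, 0.0304]
eef_rot: [3.141, 0.0, 1.571]
force: [0.6, -0.0, -0.3]
grip_width: 0.094
grip_force: 0.0
```

Call:
shift_gripper:
  segments:
    - [[0,-0.01,0],[0,0,0]]
    - [[0,0,-0.04],[0,0,0]]
    - [[0,0,-0.04],[0,0,0]]
    - [[0.05,0,-0.02],[0,0,0]]
    - [[0.05,0,0],[0,0,0]]
    - [[0.05,0,0],[0,0,0]]
    - [[0.05,0,0],[0,0,0]]
    - [[0,0,0],[0,0,0]]
  aperture: 0.025

```text
time_s: 10.1
ee_pos: [0.586, 0.122, 0.1291]
eef_rot: [3.142, -0.001, 1.576]
force: [-0.3, -1.3, 0.3]
grip_width: 0.0338
grip_force: 0.0
```

```bash
python3 -c "
from h import *
c=snap('top','t3.png');s=snap('side','s3.png')
a=cv2.resize(c['pixels'][140:260,270:470],None,fx=4,fy=4)[60:400];b=cv2.resize(s['pixels'][180:245,250:450],None,fx=4,fy=4)
cv2.imwrite('pics/v3.png',np.vstack([a,b]))"
```

```text
(no output)
```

View pics/v3.png

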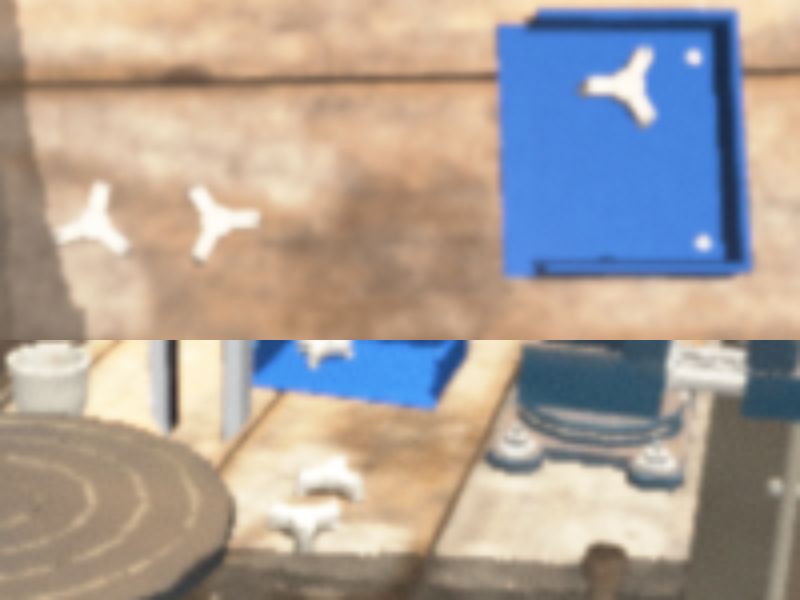

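s2 now lies at (0.558,-0.055), in front of s1 with about a 35 mm gap. I lower the rake into that gap and push s2 in, veering toward +x.

Call:
shift_gripper:
  segments:
    - [[-0.036,-0.0072,0],[0,0,0]]
    - [[-0.036,-0.0072,0],[0,0,0]]
    - [[-0.036,-0.0072,0],[0,0,0]]
    - [[-0.036,-0.0072,0],[0,0,0]]
    - [[0,0,0.03],[0,0,0]]
    - [[0,0,0.03],[0,0,0]]
    - [[0,0,0],[0,0,0]]
  aperture: 0.03

```text
time_s: 10.9
ee_pos: [0.5558, -0.0287, 0.0658]
eef_rot: [-3.136, -0.001, 1.569]
force: [0.3, 0.2, -0.2]
grip_width: 0.0302
grip_force: 0.0
```

```bash
python3 -c "
from station import ctrl;print(ctrl.get_obs()['ee_pos'])"
```

```text
[ 0.55580171 -0.02868319  0.06581369]
```

Call:
shift_gripper:
  segments:
    - [[0.006,0.003,0],[0,0,0]]
    - [[0,0,0.02],[0,0,0]]
    - [[0,0,0.017],[0,0,0]]
    - [[0,0,0],[0,0,0]]
    - [[-0.0115,0.0045,0],[0,0,0]]
    - [[-0.0115,0.0045,0],[0,0,0]]
    - [[-0.0115,0.0045,0],[0,0,0]]
    - [[-0.0115,0.0045,0],[0,0,0]]
    - [[-0.0115,0.004,0],[0,0,0]]
    - [[0,0,0],[0,0,0]]

```text
time_s: 11.9
ee_pos: [0.5835, -0.0803, 0.0321]
eef_rot: [3.141, 0.0, 1.569]
force: [-0.3, 0.7, -0.1]
grip_width: 0.0302
grip_force: 0.0
```

```bash
python3 -c "
from h import *
s=snap('side','s4.png')
cv2.imwrite('pics/v4.png',cv2.resize(s['pixels'][160:245,250:450],None,fx=4,fy=4))"
```

```text
(no output)
```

View pics/v4.png

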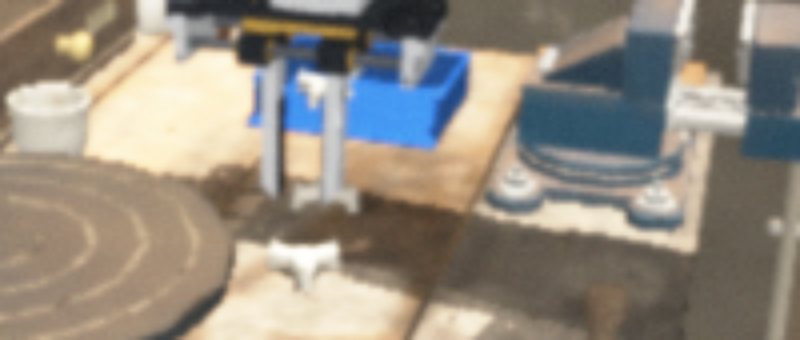

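s2 sits roughly 12 mm toward -x of the rake centre (right-hand edge at (358,195)). I back off, recentre at x≈0.573 and push straight.

Call:
shift_gripper:
  segments:
    - [[0.008,0,0],[0,0,0]]
    - [[0,-0.0105,0.001],[0,0,0]]
    - [[0,0,0],[0,0,0]]
    - [[-0.0125,0,0],[0,0,0]]
    - [[-0.0125,0,0],[0,0,0]]
    - [[-0.0125,0,0],[0,0,0]]
    - [[-0.0125,0,0],[0,0,0]]
    - [[-0.0125,0,0],[0,0,0]]
    - [[-0.0125,0,0],[0,0,0]]
    - [[-0.0125,0,0],[0,0,0]]

```text
time_s: 12.95
ee_pos: [0.5725, -0.1593, 0.031]
eef_rot: [-3.142, -0.0, 1.571]
force: [0.2, 1.1, -0.0]
grip_width: 0.0295
grip_force: 0.2
```

Call:
shift_gripper:
  segments:
    - [[-0.0125,0,0],[0,0,0]]
    - [[-0.0125,0,0],[0,0,0]]
    - [[-0.0125,0,0],[0,0,0]]
    - [[-0.0125,0,0],[0,0,0]]
    - [[-0.0125,0,0],[0,0,0]]
    - [[-0.0125,0,0],[0,0,0]]
    - [[-0.0125,0,0],[0,0,0]]
    - [[-0.0125,0,0],[0,0,0]]
    - [[-0.0095,0,0],[0,0,0]]
    - [[0,0,0],[0,0,0]]

```text
time_s: 13.95
ee_pos: [0.5725, -0.2689, 0.031]
eef_rot: [3.141, 0.0, 1.57]
force: [0.2, 0.3, -0.8]
grip_width: 0.0302
grip_force: 0.0
```

Call:
shift_gripper:
  segments:
    - [[0.015,0.005,0],[0,0,0]]
    - [[0,0,-0.04],[0,0,0]]
    - [[0,0,-0.04],[0,0,0]]
    - [[0.05,0,-0.02],[0,0,0]]
    - [[0.05,0,0],[0,0,0]]
    - [[0.05,0,0],[0,0,0]]
    - [[0.05,0,0],[0,0,0]]
    - [[0.05,0,0],[0,0,0]]
    - [[0.05,0,0],[0,0,0]]
    - [[0.05,0,0],[0,0,0]]

```text
time_s: 14.95
ee_pos: [0.5766, 0.0975, 0.1298]
eef_rot: [3.141, -0.0, 1.572]
force: [0.7, -0.7, 0.8]
grip_width: 0.0299
grip_force: 0.0
```

```bash
python3 -c "
from h import *
c=snap('top','t5.png')
cv2.imwrite('pics/v5.png',cv2.resize(c['pixels'][140:260,270:470],None,fx=4,fy=4))"
```

```text
(no output)
```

View pics/v5.png

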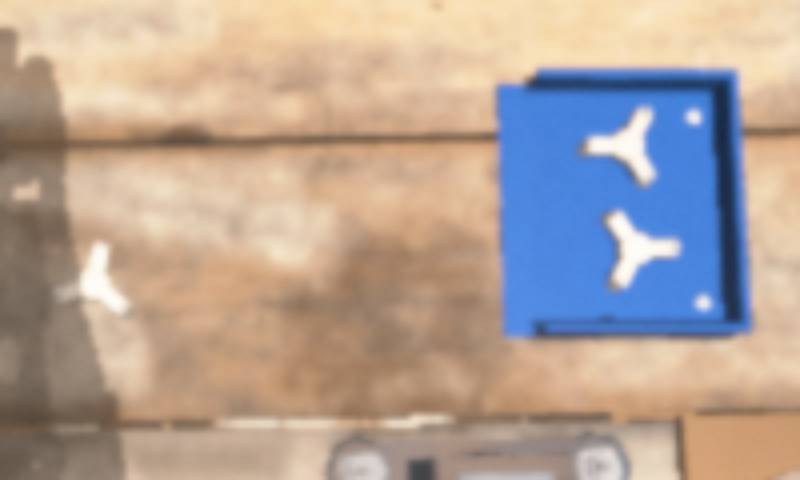

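Both s0 and s2 are inside the tray, at (630,147) and (637,248). Now s1, from behind.

Call:
shift_gripper:
  segments:
    - [[-0.02,-0.013,0],[0,0,0]]
    - [[-0.015,-0.013,0],[0,0,0]]
    - [[0,0,0.033],[0,0,0]]
    - [[0,0,0.033],[0,0,0]]
    - [[0,0,0.02],[0,0,0]]
    - [[0,0,0.013],[0,0,0]]
    - [[0,0,0],[0,0,0]]
  aperture: 0.025

```text
time_s: 15.7
ee_pos: [0.5506, 0.0596, 0.0293]
eef_rot: [-3.139, 0.0, 1.572]
force: [0.0, 0.2, -0.9]
grip_width: 0.025
grip_force: 0.0
```

Call:
shift_gripper:
  segments:
    - [[-0.012,0,0],[0,0,0]]
    - [[-0.012,0,0],[0,0,0]]
    - [[-0.012,0,0],[0,0,0]]
    - [[-0.012,0,0],[0,0,0]]
    - [[-0.011,0.003,0],[0,0,0]]
    - [[-0.011,0.003,0],[0,0,0]]
    - [[-0.011,0.003,0],[0,0,0]]
    - [[-0.011,0.003,0],[0,0,0]]
    - [[-0.011,0.003,0],[0,0,0]]

```text
time_s: 16.6
ee_pos: [0.5668, -0.0451, 0.0305]
eef_rot: [-3.142, -0.0, 1.571]
force: [-0.1, 1.2, -0.7]
grip_width: 0.0249
grip_force: 0.3
```

Call:
shift_gripper:
  segments:
    - [[-0.011,0.003,0],[0,0,0]]
    - [[-0.011,0.003,0],[0,0,0]]
    - [[-0.011,0.003,0],[0,0,0]]
    - [[0,0,0],[0,0,0]]

```text
time_s: 17.0
ee_pos: [0.5758, -0.0786, 0.0305]
eef_rot: [3.141, 0.0, 1.57]
force: [-0.0, 0.1, -0.3]
grip_width: 0.0253
grip_force: 0.0
```

```bash
python3 -c "
from h import *
s=snap('side','s6.png')
cv2.imwrite('pics/v6.png',cv2.resize(s['pixels'][160:245,250:450],None,fx=4,fy=4))"
```

```text
(no output)
```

View pics/v6.png

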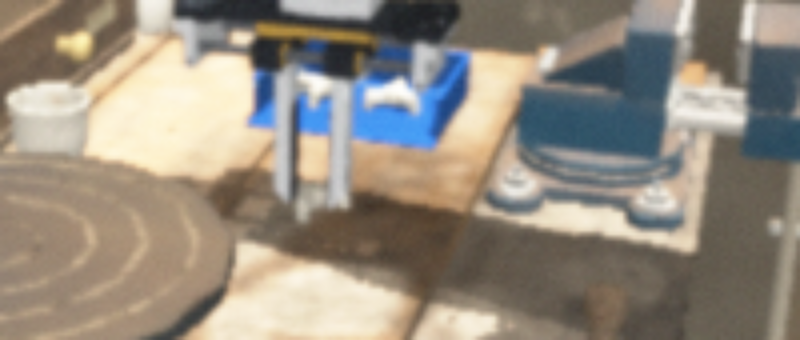

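s1's rear arm is captured between the fingers at (310,200). Pushing it in.

Call:
shift_gripper:
  segments:
    - [[-0.0128,0.0012,0],[0,0,0]]
    - [[-0.0128,0.0012,0],[0,0,0]]
    - [[-0.0128,0.0012,0],[0,0,0]]
    - [[-0.0128,0.0012,0],[0,0,0]]
    - [[-0.0128,0.0012,0],[0,0,0]]
    - [[-0.0128,0.0012,0],[0,0,0]]
    - [[-0.0128,0.0012,0],[0,0,0]]

```text
time_s: 17.75
ee_pos: [0.584, -0.1679, 0.0306]
eef_rot: [-3.142, -0.0, 1.571]
force: [-0.2, 0.2, -0.0]
grip_width: 0.0249
grip_force: 0.2
```

Call:
shift_gripper:
  segments:
    - [[-0.0128,0.0012,0],[0,0,0]]
    - [[-0.0128,0.0012,0],[0,0,0]]
    - [[-0.0128,0,0],[0,0,0]]
    - [[-0.0128,0,0],[0,0,0]]
    - [[-0.0128,0,0],[0,0,0]]
    - [[-0.0128,0,0],[0,0,0]]
    - [[-0.0128,0,0],[0,0,0]]
    - [[0,0,0],[0,0,0]]

```text
time_s: 18.55
ee_pos: [0.5862, -0.2581, 0.0306]
eef_rot: [3.141, 0.0, 1.57]
force: [-0.1, -0.1, 0.1]
grip_width: 0.0248
grip_force: 0.0
```

Call:
shift_gripper:
  segments:
    - [[0.015,0,0],[0,0,0]]
    - [[0,0,-0.04],[0,0,0]]
    - [[0,0,-0.04],[0,0,0]]
    - [[0.05,0,-0.02],[0,0,0]]
    - [[0.05,0,0],[0,0,0]]
    - [[0.05,0,0],[0,0,0]]
    - [[0.05,0,0],[0,0,0]]
    - [[0.05,0,0],[0,0,0]]
    - [[0.03,0,0],[0,0,0]]
    - [[0,0,0],[0,0,0]]

```text
time_s: 19.55
ee_pos: [0.5855, 0.04, 0.1292]
eef_rot: [-3.142, -0.0, 1.576]
force: [-0.3, -0.7, 0.6]
grip_width: 0.0248
grip_force: 0.0
```

```bash
python3 -c "
from h import *
c=snap('top','t7.png')
cv2.imwrite('pics/v7.png',cv2.resize(c['pixels'][80:320,180:470],None,fx=2.5,fy=2.5))"
```

```text
(no output)
```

View pics/v7.png

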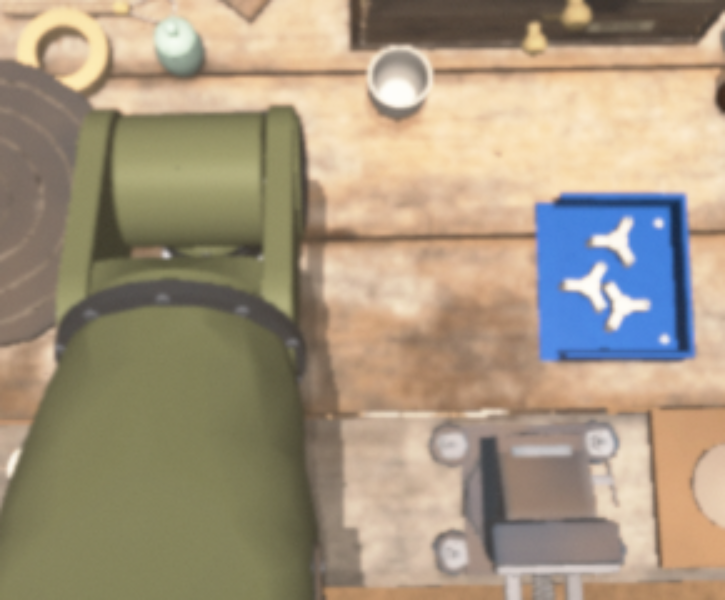

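All three stilts lie flat in the tray. s1's rear tip, at (562,287), is about 22 mm inside the front edge at (538,287), and the cup is untouched. Handing in.

```bash
python3 -c "
from station import ctrl
print(ctrl.hand_in())"
```

```text
the job is handed in; nothing more can be done
None
```

All three stilts were swept into the tray by pushing only and the job was handed in at about 20 s; the rearmost stilt is roughly 22 mm inside the front edge, and the prop, cup and stamp were not touched.

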